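Seat a drill plate on its pins and swing the hold-down over it

ROBOT

A 7-joint arm with a two-finger parallel gripper is mounted at the origin on a cart in front of the work surface, level with it; the furniture and walls round the work are solid. World frame = base frame: x ahead of the robot, y to its left, z up, the work surface at z = 0. Lengths are in m, angles in rad, forces in N, time in s.
With the tool pointing down it reaches from about 0.375 to 0.925 m from the base axis. Payload 3.1 kg.
Tool frame: the origin (TCP) lies on the centre line of the jaws, within the pads' length; the fingertips stand 14 mm ahead of it and the grasp point (between the pads) lies 5 mm behind it (bot.tips_ahead is the distance from the TCP to the fingertips, in m); z points along the fingers, y is the line along which they close (so a half turn about z gives the same grasp; the last joint's range is limited). The gripper opens to 85 mm and grips with 20 to 120 N. Pads are 22 mm wide; open, the fingers measure 114 mm over their backs; the gripper's body (76 mm by 85 mm) begins 54 mm behind the grasp point. The pads swing forward as they close: fully open they stand 13 mm farther back than shut.
Start: joints at [1.083, 0.383, 0.044, 1.598, -0.018, 1.161, -0.05], TCP at [0.247, -0.601, 0.245] pointing down, gripper open.
Joint ranges: [-2.61, 2.61], [-0.41, 2.15], [-1.48, 1.57], [0, 2.5], [-1.57, 4.71], [0.05, 1.97], [-2.85, 2.85]. Speed limits (rad/s): [2.79, 2.79, 3.14, 3.14, 3.14, 3.14, 3.14].

INTERFACE

Orientations are given as a unit quaternion [x, y, z, w].
In Python, from bench import bot, eyes gives the robot as it stands.
- The arm moves only by the tool servo_tool, never from a script. Its argument "series" is a list that holds one entry, the list of rows, each a list of 5 numbers: the shift along the tool's x, y, z in mm, then the turn about the tool's z in degrees, then the opening in per cent of the stroke, from 0 (shut) to 100 (fully open). A call has 1 to 5 rows; each row shifts and turns the commanded pose from where the row before left it, along the tool's axes as they then stand; what a row does not reach is not made up. A row lasts 1/10 s, in which the tool goes at most 50 mm and 8.59 degrees, less where a joint would pass 70% of its speed; a pose out of reach is approached as far as the arm can. A call is refused whole if a number of a shift passes 50 or a number of a turn 8.59, either way. A call with a gripper value outside its range is refused whole. The fingers move at their own pace and stop on an object; "grip_force" is the grip in N (left out, the last holds). Time passes only in rows, so rows that do not move let the fingers close. It gives the time, the measured TCP pose, the force, the opening and the grip force at its end, in the units of the state.
- bot.get_state(): the state, without advancing time (a new reading comes with each control period).
- eyes.capture(name): name is "side" or "top"; returns a dict with "image" (480x640x3 uint8, red, green, blue), "vfov" (degrees; the focal length in pixels is half the picture's height over the tangent of half this angle, whatever the lens; pixels are square), "cx", "cy" (the principal point, pixels), "dist" ([k1, k2, p1, p2, k3] as OpenCV has them; the pictures are not rectified), "eye" and "rotation" of the camera in the world. Camera axes: x right, y down, z forward; pixel columns grow to the right and rows downward; lengths in m; the calibration is good to about 2 mm. A picture is of the moment at which its call begins. There is no depth.
- bot.hand_in(): hands the job in; it is judged then, once.
Trained networks look in a picture, given as the dict that the camera call returned (one of the last four; its "shot" number tells which), for a name from the list of things; names that differ only in an ending like _2 or _b are one class to them, and where a whole thing is asked for, a point or a joint stands for the part that bears it (a point fixed in the world has none). Each returns a list of dicts, best first, with "score" (0 to 1); they miss things now and then, are a little off and sometimes report something else, mostly with a low value. They report only what shows in the picture. A call takes as long as a camera call.
- eyes.cut_out(query, picture): "mask" (480x640 bool, what is visible of it) and "extent" ([left, top, right, bottom] in pixels, round what is visible of it).
- eyes.pinpoint(query, picture): "uv" ([column, row] in pixels: a listed point, or the origin of a listed thing).
The state is a dict: "t": time; "joint_positions": joint angles; "qvel": joint speeds; "joint_torque": joint torques, N m; "ee_pos": TCP position; "tool_rot": TCP orientation; "force": force on the tool from outside, world axes, zero at the start; "moment": the same for the moment, N m; "finger_gap": finger opening in m; "grip_force": force on a finger pad.
Only numpy, scipy, OpenCV 4.12 (cv2) and the standard library are available. Lean on these libraries where they do the work, as an engineer would, in place of code of your own. Each camera call takes 0.05 s, during which the arm holds its last target. There are 200 camera calls.

TASK

The walnut blank is in the drilling jig, but the aluminium drill plate on top is off its two locating pins and lies cocked on them. Without gripping or lifting the plate, nudge it with the fingertips until both its holes drop over the pins and it lies flat on the jig; then push the red knob of the hold-down arm round so that the arm lies over the plate against its stop. Do not tip the plate, and leave the two spare blanks and the bottle stopper beside the jig alone.

Things in the scene. Friction and masses are not known exactly. Their poses are not given: they have to be found in the camera images.
- jig: Plywood drilling jig fixed to the bench, 190 mm deep (x -90 to +100) by 290 mm wide (y -145 to +145), top face 30 mm above the bench. Origin on the bench, below the plate's seat; x runs from the front to the fence, y along the fence, z up. A walnut blank lies in its groove along y at x = -20 mm, just below the top face.
- seat (a point): Point on the jig's top face, 30 mm above the bench, where the drill plate's origin lies when it is seated; axes as the jig's. The play on the pins lets the plate settle up to 2 mm beside it.
- pin_left (a point): Tip of one of two steel bullet-nosed locating pins, at x = +10, y = +40 mm of the jig. Each pin is 10 mm thick, tapers to 6 mm at the tip and stands 6 mm above the top face.
- pin_right (a point): Tip of the other locating pin, at x = +10, y = -40 mm of the jig.
- fence (a point): Top front edge of the fence: a dark steel bar along the jig's y, 10 mm thick, 16 mm above the top face, from y = -120 to +40 and +66 to +120 mm; this point is at y = 0 on its front face, x = +50.5 mm of the jig. A plate held flat against it has its holes in line with the pins (0.5 mm past them), so it needs only nudging along it.
- drill_plate: Loose aluminium plate, 100 mm in x, 160 mm in y, 12 mm thick, about 0.45 kg; origin at the centre of its underside, z up. At first it rests on both pin tips and its front (-x) lower edge, tilted about 0.09 rad, far edge 8 to 10 mm up, 12 to 18 mm short of the fence, 10 to 32 mm to the left (+y) of its seat, turned up to 0.1 rad. Seated, it lies flat on the jig's top face. Sliding it takes 3 to 12 N.
- hole_left (a point): Mouth (top) of one 13 mm through hole of the plate, at x = +10, y = +40 mm of the plate; it falls over pin_left from within about 3 mm. The three smaller, brass-rimmed holes at x = -20 mm are drill bushes, not for the pins.
- hole_right (a point): Mouth (top) of the other 13 mm through hole, at x = +10, y = -40 mm of the plate, for pin_right.
- holddown (a joint): Steel swing arm on a post behind the fence; turns about the vertical with light friction and stays where left. 0 = fully back, pointing to the jig's +y and 0.4 rad behind the fence line; grows counter-clockwise seen from above to its stop at 1.97, pointing to the jig's -x over the plate's middle. Its foot clears a seated plate by under 2 mm but runs into an unseated one. Starts at 0 to 0.35.
- knob (a point): Middle of the red knob on the end of the hold-down arm, 55 mm from the pivot axis and 43 mm above the jig's top face; the knob is 19 mm across and spans 31 to 54 mm above the top face. The arm below is 16 mm wide, its top 26 mm above the top face.
- pivot (a point): Pivot axis of the hold-down arm, at x = +72, y = 0 mm of the jig, at the height of the knob's middle; the bolt head on it ends 32 mm above the jig's top face.
- blank_cherry: Loose squared blank of red-brown cherry, 128 mm long and 19 mm square, lying on the bench to the left (+y) of the jig; origin at the centre of its underside. Leave alone.
- blank_maple: Loose squared blank of pale maple, 131 mm long and 19 mm square, lying next to the cherry one; origin at the centre of its underside. Leave alone.
- bottle_stopper: Dark turned bottle stopper, 39 mm across and 80 mm high, standing on the bench to the right (-y) of the jig; origin at the centre of its underside. Leave alone.

How it is judged:
By the outcome, as a careful person would: the job done as asked, in the order asked, and still so for the second after the job is handed in, with the robot touching nothing.
It also fails if it takes over 64 s, if anything falls off the work surface, if the arm or the gripper's body presses on something with over 40 N, if the wrist force passes 120 N, or if a joint passes its speed limit or range.

## Working session

There is one attempt and no reset: what is moved stays moved. The work goes in short steps, Python scripts to look and compute and a tool call to move; the robot and the scene stay as the last step left them, time stands still between calls to the robot, and variables do not carry over. Pictures are saved under pics/ and viewed, at most 10 in all, crops included, and the job is handed in when it is done.

Besides the shell and the picture viewer there is one more tool, called after "Request:" as name([rows], argument=value, ...), one row to a line, values as JSON. servo_tool: Moves the arm, as the interface text tells. Its arguments: {"type":"object","properties":{"series":{"type":"array","items":{"type":"array","items":{"type":"array","items":{"type":"number"}}}},"grip_force":{"type":"number"}},"required":["series"]}

```bash
ls; mkdir -p pics; cat > h.py <<'E'
import numpy as np, cv2
from bench import bot, eyes
def K(p):
    f=240/np.tan(np.radians(p["vfov"])/2); return np.array([[f,0,p["cx"]],[0,f,p["cy"]],[0,0,1.]])
def ray(p,uv):
    q=cv2.undistortPoints(np.array([[uv]],float),K(p),np.array(p["dist"],float))[0,0]
    R=np.array(p["rotation"]); return np.array(p["eye"]),R@np.array([q[0],q[1],1.])
def at(p,uv,z):
    e,d=ray(p,uv); return e+d*(z-e[2])/d[2]
def proj(p,X):
    R=np.array(p["rotation"]); c=R.T@(np.atleast_2d(X)-np.array(p["eye"])).T
    return cv2.projectPoints(c.T.reshape(-1,1,3).astype(float),np.zeros(3),np.zeros(3),K(p),np.array(p["dist"],float))[0][:,0]
def save(p,n): cv2.imwrite(f"pics/{n}.png",p["image"][:,:,::-1])
E
python3 - <<'E'
from h import *
for n in("top","side"):
    p=eyes.capture(n); save(p,n+"0"); print(n,np.round(p["eye"],3),np.round(p["rotation"],2).tolist(),p["vfov"])
    for q,z in dict(jig=0,seat=.03,pin_left=.036,pin_right=.036,fence=.046,drill_plate=.03,hole_left=.048,hole_right=.048,knob=.073,pivot=.073,bottle_stopper=0,blank_cherry=0,blank_maple=0).items():
        for r in eyes.pinpoint(q,p)[:2]: print(q,round(r["score"],2),np.round(r["uv"],1),np.round(at(p,r["uv"],z),4))
print(bot.get_state())
E
```

```text
pics
top [0.365 0.136 0.953] [0.72, -0.68, 0.08, -0.09] 50.27694841836732Traceback (most recent call last):
  File "<stdin>", line 5, in <module>
  File "h.py", line 9, in at
    e,d=ray(p,uv); return e+d*(z-e[2])/d[2]
        ~~~^^^^^^
  File "h.py", line 7, in ray
    R=np.array(p["rotation"]); return np.array(p["eye"]),R@np.array([q[0],q[1],1.])
                                                         ~^~~~~~~~~~~~~~~~~~~~~~~~~
ValueError: matmul: Input operand 1 has a mismatch in its core dimension 0, with gufunc signature (n?,k),(k,m?)->(n?,m?) (size 3 is different from 4)
```

```bash
sed -i 's/R=np.array(p\["rotation"\])/R=Rot(p)/; 2a from scipy.spatial.transform import Rotation as Ro\ndef Rot(p): return Ro.from_quat(p["rotation"]).as_matrix()' h.py
python3 - <<'E'
from h import *
for n in("top","side"):
    p=eyes.capture(n); save(p,n+"0"); print(n,np.round(p["eye"],3),np.round(Rot(p),2).tolist(),p["vfov"])
    for q,z in dict(jig=0,seat=.03,pin_left=.036,pin_right=.036,fence=.046,drill_plate=.03,hole_left=.048,hole_right=.048,knob=.073,pivot=.073,bottle_stopper=0,blank_cherry=0,blank_maple=0).items():
        for r in eyes.pinpoint(q,p)[:2]: print(q,round(r["score"],2),np.round(r["uv"],1),np.round(at(p,r["uv"],z),4))
print(bot.get_state())
E
```

```text
top [0.365 0.136 0.953] [[0.06, -0.97, 0.23], [-1.0, -0.06, 0.02], [-0.01, -0.23, -0.97]] 50.27694841836732
jig 0.89 [337.2 280. ] [0.5144 0.1222 0.    ]
seat 0.85 [336.2 276. ] [0.5169 0.1249 0.03  ]
pin_right 0.6 [361.7 275.5] [0.5197 0.079  0.036 ]
fence 0.66 [343.2 248.4] [0.5656 0.1152 0.046 ]
drill_plate 0.91 [327.7 282.8] [0.5035 0.1396 0.03  ]
hole_left 0.78 [303.  273.8] [0.5143 0.1847 0.048 ]
hole_left 0.5 [346.5 278.8] [0.51   0.1065 0.048 ]
hole_right 0.6 [348.9 276.8] [0.5139 0.1024 0.048 ]
hole_right 0.48 [228.6 262.4] [0.5269 0.3198 0.048 ]
knob 0.81 [314.4 225.1] [0.5989 0.1693 0.073 ]
pivot 0.96 [343.7 232.6] [0.5883 0.1165 0.073 ]
bottle_stopper 0.67 [454.5 306.2] [ 0.4791 -0.0967  0.    ]
bottle_stopper 0.5 [344.7 249.1] [0.5746 0.1112 0.    ]
blank_cherry 0.83 [242.8 275.9] [0.5114 0.3001 0.    ]
blank_cherry 0.45 [315.7 271.1] [0.5288 0.1637 0.    ]
blank_maple 0.7 [226.4 258.8] [0.5421 0.3344 0.    ]
blank_maple 0.45 [342.3 249.9] [0.5727 0.1157 0.    ]
side [ 0.41 -0.58  0.6 ] [[0.97, -0.12, 0.18], [-0.22, -0.57, 0.79], [0.01, -0.81, -0.59]] 56.4325871147896
ji
[... 866 characters left out ...]
8969,  0.38291993,  0.04391208,  1.5979307 , -0.01789307,
        1.16119874, -0.04988744]), 'qvel': array([ 7.17870422e-04,  8.73432290e-05,  6.51809990e-04,  1.40513251e-03,
        1.33632455e-03, -1.72595446e-03,  4.56892893e-04]), 'joint_torque': array([ 9.99881445e-05, -4.33426881e+01,  1.02323614e+00, -2.49905366e+01,
        1.05432747e-02,  1.85649158e-03, -6.35665089e-06]), 'ee_pos': array([ 0.2470114 , -0.60122193,  0.24524222]), 'tool_rot': array([ 9.81061594e-01,  1.93696019e-01, -2.91494673e-06, -3.23430278e-05]), 'force': array([-0.11579172,  0.10313491,  0.43169898]), 'moment': array([-0.03592418, -0.04568612, -0.00924353]), 'grip_force': 0.0, 'finger_gap': 0.085456967286895}
```

View pics/top0.png

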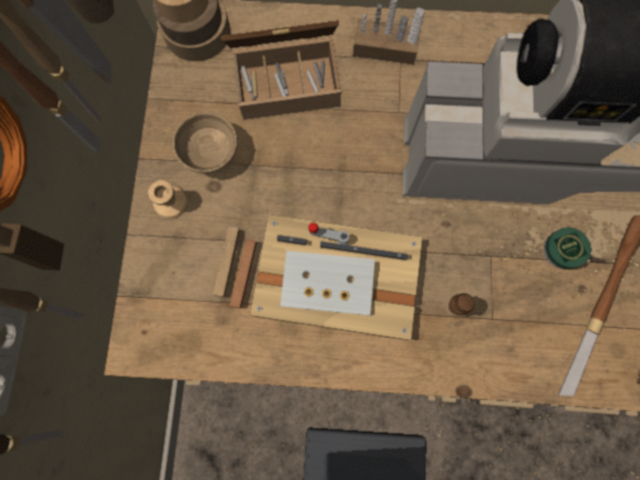

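View pics/side0.png

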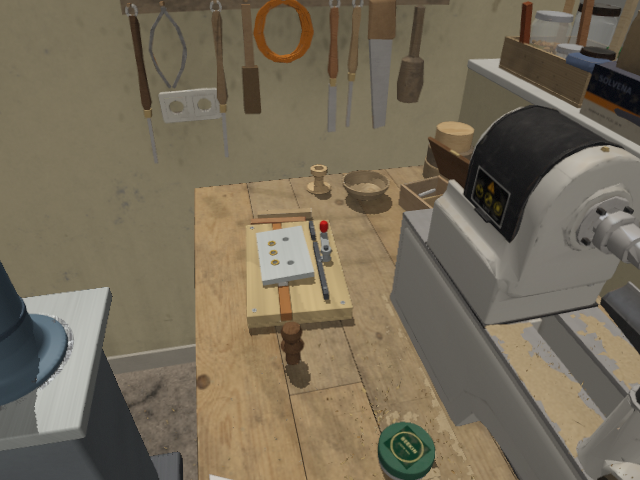

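The top view shows the jig with its corners at about (268,220), (422,240), (412,338) and (252,318). The plate spans (282–376, 250–315), the fence runs from (278,238) to (410,257), and the red knob is at (314,228). The side view agrees: plate near (283,255), pins hidden beneath it. The network's side-view "knob" at (292,360) is really the stopper. Next I fit the jig and plate outlines.

```bash
cat >> h.py <<'E'
from scipy.optimize import minimize
def T(x,y,a,z=0,pitch=0):
    M=np.eye(4); M[:3,:3]=Ro.from_euler("ZY",[a,pitch]).as_matrix(); M[:3,3]=x,y,z; return M
def box(lo,hi): return np.array([[x,y,z,1] for x in(lo[0],hi[0]) for y in(lo[1],hi[1]) for z in(lo[2],hi[2])])
def sil(p,M,B,S=4):
    u=proj(p,(M@B.T).T[:,:3]); m=np.zeros((480*S,640*S),np.uint8)
    cv2.fillConvexPoly(m,cv2.convexHull(np.round((u+.5)*S).astype(np.int32)),1); return cv2.resize(m.astype(np.float32),(640,480),interpolation=cv2.INTER_AREA)
JB=box((-.09,-.145,0),(.1,.145,.03)); PB=box((-.05,-.08,0),(.05,.08,.012))
def fit(views,B,x0,mk,w=(.02,.02,.1)):
    f=lambda v:sum(np.abs(sil(p,mk(v),B)-m).sum()/m.sum() for p,m in views)
    s=np.vstack([x0]+[np.array(x0)+np.eye(3)[i]*w[i] for i in range(3)])
    r=minimize(f,x0,method="Nelder-Mead",options=dict(initial_simplex=s,xatol=1e-4,fatol=1e-5,maxiter=200)); return r.x,r.fun
def jigmask(p):
    m=np.zeros((480,640),np.uint8)
    for q in("jig","drill_plate"):
        r=eyes.cut_out(q,p)
        if r: m|=r[0]["mask"].astype(np.uint8)
    c=max(cv2.findContours(m,0,2)[0],key=cv2.contourArea); o=np.zeros_like(m); cv2.fillPoly(o,[cv2.convexHull(c)],1); return o.astype(np.float32)
def rel(J,P): # plate pose in jig
    d=np.linalg.inv(T(*J))@np.array([P[0],P[1],0,1]); return d[0]*1e3,d[1]*1e3,P[2]-J[2]
E
python3 - <<'E'
from h import *
V=[];PV=[]
for n in("top","side"):
    p=eyes.capture(n); V.append((p,jigmask(p))); PV.append((p,eyes.cut_out("drill_plate",p)[0]["mask"].astype(np.float32)))
mk=lambda v:T(*v)
for vs in(V[:1],V[1:],V):
    J,e=fit(vs,JB,[.517,.125,-.09],mk); print("jig",J.round(4),e)
mp=lambda v:T(v[0],v[1],v[2],.0345,-.09)
for vs in(PV[:1],PV[1:],PV):
    P,e=fit(vs,PB,[.503,.143,-.1],mp); print("plate",P.round(4),e,np.round(rel(J,P),3))
np.save("J.npy",J)
for q,x,y,z in(("fence",.0505,0,.046),("pivot",.072,0,.073),("seat",0,0,.03)):
    X=(T(*J)@[x,y,z,1])[:3]; print(q,[proj(p,X)[0].round(1).tolist() for p,_ in V])
k=np.mean([at(p,eyes.pinpoint("knob",p)[0]["uv"],.073) for p,_ in V[:1]],0);d=(np.linalg.inv(T(*J))@[*k,1]);print("knob jig",d.round(4))
print(bot.tips_ahead)
for (p,m),(_,pm) in zip(V,PV): 
    im=p["image"][:,:,::-1].copy()
    for B,M in((JB,T(*J)),(PB,mp(P))):
        cv2.drawContours(im,[cv2.convexHull(np.round(proj(p,(M@B.T).T[:,:3])).astype(np.int32))],-1,(0,255,0),1)
    u=proj(p,(T(*J)@[0,0,.03,1])[:3])[0].astype(int); c=im[u[1]-75:u[1]+75,u[0]-100:u[0]+100]
    cv2.imwrite(f"pics/ov{p['shot']}.png",cv2.resize(c,None,fx=4,fy=4)); print(p["shot"])
E
```

```text
jig [ 0.5131  0.1232 -0.0911] 0.023927440866827965
jig [ 0.5173  0.1224 -0.088 ] 0.011142340488731861
jig [ 0.5158  0.1226 -0.0878] 0.05060785263776779
plate [ 0.5027  0.1401 -0.0363] 0.05649937689304352 [-14.606  16.273   0.052]
plate [ 0.5056  0.139  -0.0331] 0.03422394394874573 [-11.615  15.468   0.055]
plate [ 0.5041  0.1397 -0.0207] 0.12111355364322662 [-13.175  16.09    0.067]
fence [[341.6, 248.0], [314.3, 253.1]]
pivot [[343.8, 233.0], [325.1, 241.5]]
seat [[337.5, 276.7], [289.6, 261.2]]
knob jig [0.0765 0.056  0.073  1.    ]
0.014
4
5
```

The outlines fit: the jig is at (0.5155, 0.1227) with yaw -0.088. The plate sits about (-13, +16) mm from its seat, turned about +0.055. First I move to in front of the plate, jaws open across its front edge.

Request:
servo_tool([
  [[0,0,0,5.5,100],[0,0,0,5.5,100],[0,0,0,5.5,100],[0,0,0,5.5,100],[0,0,0,5.3,100]],
])

```text
t: 2.5
ee_pos: [0.247, -0.6012, 0.2453]
tool_rot: [0.999, -0.045, 0.0, -0.0]
force: [0.3, -0.4, 0.1]
finger_gap: 0.0854
grip_force: 0.0
```

Request:
servo_tool([
  [[12,-36,0,0,100],[12,-36,0,0,100],[12,-36,0,0,100],[12,-36,0,0,100],[12,-36,0,0,100]],
])

```text
t: 3.0
ee_pos: [0.3229, -0.4257, 0.2455]
tool_rot: [0.999, -0.043, 0.0, 0.0]
force: [-0.1, -1.0, 1.2]
finger_gap: 0.0852
grip_force: 0.0
```

Request:
servo_tool([
  [[12,-36,0,0,100],[12,-36,0,0,100],[12,-36,0,0,100],[12,-36,0,0,100],[12,-36,0,0,100]],
])

```text
t: 3.5
ee_pos: [0.3982, -0.2516, 0.2457]
tool_rot: [0.999, -0.043, 0.0, 0.0]
force: [0.7, -0.0, -0.1]
finger_gap: 0.0854
grip_force: 0.0
```

Request:
servo_tool([
  [[-1,-40,0,0,100],[-1,-40,0,0,100],[-1,-40,0,0,100],[-1,-40,0,0,100],[-1,-40,0,0,100]],
])

```text
t: 4.0
ee_pos: [0.4101, -0.0518, 0.2457]
tool_rot: [0.999, -0.043, 0.001, 0.0]
force: [1.4, -0.3, 0.2]
finger_gap: 0.0855
grip_force: 0.0
```

Request:
servo_tool([
  [[-1,-40,10,0,100],[-1,-40,15,0,100],[-1,-40,20,0,100],[-1,-40,25,0,100],[0,0,0,0,100]],
])

```text
t: 4.5
ee_pos: [0.4174, 0.1121, 0.1732]
tool_rot: [0.999, -0.038, -0.002, -0.001]
force: [0.4, -0.2, 1.2]
finger_gap: 0.0856
grip_force: 0.0
```

Request:
servo_tool([
  [[0,-18,20,0,100],[0,-17,30,0,100],[0,0,30,0,100],[0,0,25,0,100],[0,0,0,0,100]],
])

```text
t: 5.0
ee_pos: [0.4203, 0.1396, 0.0677]
tool_rot: [0.999, -0.043, -0.003, 0.001]
force: [-0.0, 0.0, 0.1]
finger_gap: 0.0855
grip_force: 0.0
```

Request:
servo_tool([
  [[0,0,4,0,100],[0,0,4,0,100],[0,0,2,0,100],[0,0,2,0,100],[0,0,0,0,100]],
])

```text
t: 5.5
ee_pos: [0.4232, 0.1413, 0.0586]
tool_rot: [0.999, -0.043, 0.0, -0.0]
force: [-0.1, 0.3, 0.0]
finger_gap: 0.0856
grip_force: 0.0
```

```bash
python3 - <<'E'
from h import *
s=bot.get_state(); J=np.load("J.npy"); print(s["ee_pos"],Ro.from_quat(s["tool_rot"]).as_matrix().round(3).tolist(),(np.linalg.inv(T(*J))@[*s["ee_pos"],1]).round(4))
a=[]
for n in("side","top"):
    p=eyes.capture(n); u=proj(p,s["ee_pos"])[0].astype(int); print(u); a.append(cv2.resize(p["image"][u[1]-60:u[1]+60,u[0]-50:u[0]+100],None,fx=4 if n=="side" else 4,fy=4))
    if n=="side": cv2.imwrite("pics/c1.png",a[0][:,:,::-1])
E
```

```text
[0.42323163 0.14129359 0.05863862] [[0.996, -0.087, 0.001], [-0.087, -0.996, 0.0], [0.001, -0.0, -1.0]] [-0.0939  0.0105  0.0586  1.    ]
[241 250]
[324 326]
```

View pics/c1.png

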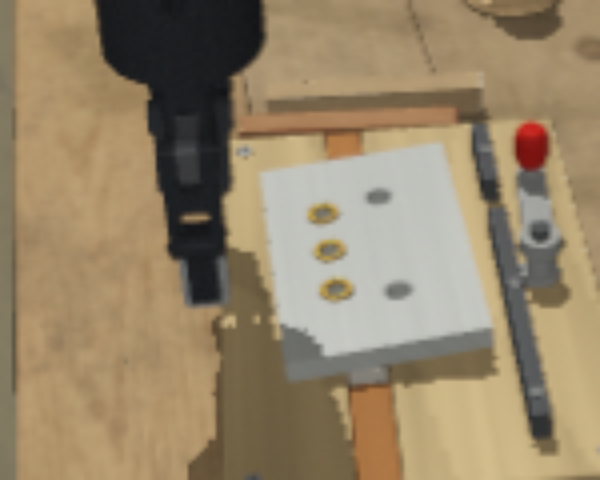

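The crop shows the near fingertip at about (242,266), short of the plate's front edge, with clear space between them. I lower slowly to find the tip height by touch on the jig.

Request:
servo_tool([
  [[6,0,2,0,100],[0,0,2,0,100],[0,0,2,0,100],[0,0,2,0,100],[0,0,0,0,100]],
])

```text
t: 6.1
ee_pos: [0.4284, 0.1407, 0.0499]
tool_rot: [0.999, -0.043, -0.0, 0.0]
force: [0.0, 0.2, -0.1]
finger_gap: 0.0856
grip_force: 0.0
```

Request:
servo_tool([
  [[0,0,2,0,100],[0,0,2,0,100],[0,0,1,0,100],[0,0,1,0,100],[0,0,0,0,100]],
])

```text
t: 6.6
ee_pos: [0.4288, 0.1408, 0.0442]
tool_rot: [0.999, -0.043, -0.0, 0.0]
force: [0.2, 0.7, 0.4]
finger_gap: 0.0853
grip_force: 0.0
```

Request:
servo_tool([
  [[0,0,1,0,100],[0,0,1,0,100],[0,0,1,0,100],[0,0,1,0,100],[0,0,0,0,100]],
])

```text
t: 7.1
ee_pos: [0.4288, 0.1407, 0.0401]
tool_rot: [0.999, -0.043, -0.0, 0.0]
force: [-0.6, 1.2, 1.1]
finger_gap: 0.0857
grip_force: 0.0
```

Request:
servo_tool([
  [[1,0,2,0,100],[2,0,2,0,100],[2,0,1,0,100],[2,0,0,0,100],[2,0,0,0,100]],
])

```text
t: 7.6
ee_pos: [0.4381, 0.14, 0.0352]
tool_rot: [0.999, -0.043, -0.0, -0.0]
force: [0.4, 0.3, 0.4]
finger_gap: 0.0855
grip_force: 0.0
```

Request:
servo_tool([
  [[1,0,0,0,100],[1,0,0,0,100],[1,0,0,0,100],[1,0,0,0,100],[1,0,0,0,100]],
])

```text
t: 8.1
ee_pos: [0.4416, 0.1399, 0.0351]
tool_rot: [0.999, -0.043, -0.001, 0.0]
force: [-4.0, 1.0, 2.5]
finger_gap: 0.0854
grip_force: 1.6
```

Request:
servo_tool([
  [[1,0,0,0,100],[1,0,0,0,100],[1,0,0,0,100],[1,0,0,0,100],[1,0,0,0,100]],
])

```text
t: 8.6
ee_pos: [0.448, 0.1391, 0.0352]
tool_rot: [0.999, -0.043, 0.0, -0.0]
force: [-2.2, 1.7, -0.9]
finger_gap: 0.0853
grip_force: 0.9
```

Request:
servo_tool([
  [[1,0,0,0,100],[1,0,0,0,100],[1,0,0,0,100],[1,0,0,0,100],[1,0,0,0,100]],
])

```text
t: 9.1
ee_pos: [0.4526, 0.1383, 0.0352]
tool_rot: [0.999, -0.044, -0.0, 0.0]
force: [-3.8, 0.7, 1.6]
finger_gap: 0.0854
grip_force: 1.5
```

Request:
servo_tool([
  [[1,0,0,0,100],[1,0,0,0,100],[1,0,0,0,100]],
])

```text
t: 9.4
ee_pos: [0.4558, 0.1382, 0.0352]
tool_rot: [0.999, -0.043, -0.0, 0.0]
force: [-2.9, 0.4, 0.4]
finger_gap: 0.0853
grip_force: 1.4
```

Request:
servo_tool([
  [[1,0,0,0,100],[1,0,0,0,100]],
])

```text
t: 9.6
ee_pos: [0.4562, 0.1382, 0.035]
tool_rot: [0.999, -0.043, -0.002, 0.001]
force: [-6.9, -0.4, 4.0]
finger_gap: 0.0857
grip_force: 3.7
```

Request:
servo_tool([
  [[1,0,0,0,100],[0.5,0,0,0,100]],
])

```text
t: 9.8
ee_pos: [0.4562, 0.1382, 0.0349]
tool_rot: [0.999, -0.043, -0.003, 0.001]
force: [-9.1, 0.5, 7.1]
finger_gap: 0.0853
grip_force: 4.7
```

```bash
cat > look.py <<'E'
from h import *; import sys
# network points in the jig frame, mm; plate points at z given by argv[1] (hole mouth height, m)
z=float(sys.argv[1]); J=np.load("J.npy")
for n in("side","top"):
    p=eyes.capture(n)
    for q in("hole_left","hole_right","drill_plate","knob","pivot"):
        zz={"drill_plate":z-.013,"knob":.073,"pivot":.073}.get(q,z)
        for r in eyes.pinpoint(q,p)[:1]: print(n,q,round(r["score"],2),((np.linalg.inv(T(*J))@[*at(p,r["uv"],zz),1])[:2]*1e3).round(1))
    u=proj(p,(T(*J)@[0,0,.03,1])[:3])[0].astype(int); c=p["image"][u[1]-60:u[1]+60,u[0]-80:u[0]+80,::-1]
    cv2.imwrite(f"pics/{sys.argv[2]}_{n}.png",cv2.resize(c,None,fx=5,fy=5,interpolation=cv2.INTER_CUBIC))
s=bot.get_state(); print(s["ee_pos"],s["force"],"jig",((np.linalg.inv(T(*J))@[*s["ee_pos"],1])*1e3).round(1))
E
python3 look.py .047 c2
```

```text
side hole_left 0.71 [14.3 61.1]
side hole_right 0.92 [ 14.4 -33.7]
side drill_plate 0.7 [-2.4 19.9]
side knob 0.81 [71.  56.2]
side pivot 0.92 [76.9  9.1]
top hole_right 0.74 [  6.8 -24.2]
top knob 0.95 [77.2 53.6]
top pivot 0.73 [73.   2.3]
[0.45618088 0.13820273 0.03488477] [-8.21656121  0.5449507   5.28418185] jig [ -60.8   10.3   34.9 1000. ]
```

View pics/c2_side.png

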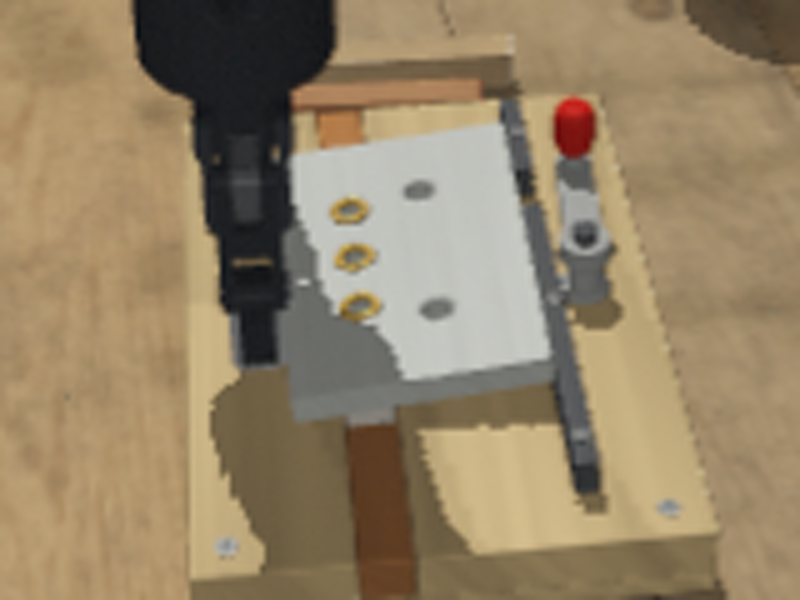

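The plate now lies along the fence, still lifted on the pins and about 14 mm to the left of its seat. The forces and the side view agree on this. I back off, shut the jaws and go round to the left edge.

Request:
servo_tool([
  [[-8,0,0,0,100],[-7,0,-5,0,100],[0,0,-30,0,50],[0,-20,-35,0,0],[0,-30,-25,0,0]],
])

```text
t: 10.9
ee_pos: [0.4508, 0.188, 0.1328]
tool_rot: [0.999, -0.046, 0.002, 0.0]
force: [1.0, 0.3, 0.0]
finger_gap: 0.0442
grip_force: 0.0
```

Request:
servo_tool([
  [[15,-35,0,0,0],[15,-35,0,0,0],[25,0,0,0,0],[23,0,0,0,0],[0,0,0,0,0]],
])

```text
t: 11.4
ee_pos: [0.5375, 0.2515, 0.1316]
tool_rot: [0.999, -0.045, 0.003, -0.001]
force: [0.8, -0.4, 0.1]
finger_gap: 0.0002
grip_force: 0.0
```

```bash
python3 look.py .047 c3; python3 - <<'E'
from h import *
J=np.load("J.npy"); p=eyes.capture("side"); m=eyes.cut_out("drill_plate",p)[0]["mask"].astype(np.float32)
P,e=fit([(p,m)],PB,[.515,.137,-.09],lambda v:T(v[0],v[1],v[2],.0345,-.09)); print(np.round(rel(J,P),3),e,bot.get_state()["finger_gap"])
E
```

```text
side hole_left 0.93 [10.4 64.6]
side hole_right 0.62 [ 16.3 -34.2]
side drill_plate 0.7 [-2.3 11.5]
side knob 0.56 [78.4 53.4]
side pivot 0.7 [71.4  5. ]
top hole_right 0.72 [ -0.2 -20.3]
top knob 0.72 [82.1 50.6]
top pivot 0.86 [71.9 -0.3]
[0.53224239 0.2523197  0.1303897 ] [-0.285644    0.54287013 -0.20554614] jig [   5.   130.7  130.4 1000. ]
[ 2.1700e+00  1.3357e+01 -1.3000e-02] 0.045675914734601974 -0.0001401714871705064
```

Request:
servo_tool([
  [[-3,0,30,0,0],[0,0,30,0,0],[0,0,15,0,0],[0,0,3,0,0],[0,3,0,0,0]],
])

```text
t: 12.6
ee_pos: [0.5292, 0.2502, 0.0523]
tool_rot: [0.999, -0.043, -0.0, -0.0]
force: [0.5, -0.5, 0.1]
finger_gap: -0.0002
grip_force: 0.0
```

Request:
servo_tool([
  [[0,3,0,0,0],[0,3,0,0,0],[0,3,0,0,0],[0,2,0,0,0],[0,2,0,0,0]],
])

```text
t: 13.1
ee_pos: [0.5283, 0.2363, 0.0527]
tool_rot: [0.999, -0.043, 0.0, -0.0]
force: [-0.3, -0.1, -0.6]
finger_gap: 0.0001
grip_force: 0.0
```

Request:
servo_tool([
  [[0,1,0,0,0],[0,1,0,0,0],[0,1,0,0,0],[0,1,0,0,0],[0,1,0,0,0]],
])

```text
t: 13.6
ee_pos: [0.5276, 0.2316, 0.0523]
tool_rot: [0.999, -0.043, -0.0, -0.0]
force: [0.8, 0.0, -0.4]
finger_gap: -0.0002
grip_force: 0.0
```

Request:
servo_tool([
  [[0,1,0,0,0],[0,1,0,0,0],[0,1,0,0,0],[0,1,0,0,0],[0,1,0,0,0]],
])

```text
t: 14.1
ee_pos: [0.5273, 0.2276, 0.0525]
tool_rot: [0.999, -0.043, 0.0, -0.001]
force: [-0.3, 2.7, -0.6]
finger_gap: -0.0003
grip_force: 0.8
```

Request:
servo_tool([
  [[0,1,0,0,0],[0,1,0,0,0],[0,1,0,0,0],[0,1,0,0,0],[0,1,0,0,0]],
])

```text
t: 14.6
ee_pos: [0.5268, 0.2218, 0.0524]
tool_rot: [0.999, -0.043, 0.0, -0.0]
force: [0.7, 1.6, -0.8]
finger_gap: 0.0002
grip_force: 0.9
```

Request:
servo_tool([
  [[0.1,1,0,0,0],[0.1,1,0,0,0],[0.1,1,0,0,0],[0.1,1,0,0,0],[0,0,0,0,0]],
])

```text
t: 15.1
ee_pos: [0.5268, 0.2163, 0.052]
tool_rot: [0.999, -0.044, -0.0, 0.001]
force: [0.4, -0.0, -0.1]
finger_gap: 0.0001
grip_force: 0.0
```

```bash
python3 look.py .047 c4; python3 - <<'E'
from h import *
J=np.load("J.npy"); p=eyes.capture("side"); m=eyes.cut_out("drill_plate",p)[0]["mask"].astype(np.float32)
P,e=fit([(p,m)],PB,[.515,.127,-.09],lambda v:T(v[0],v[1],v[2],.0345,-.09)); print(np.round(rel(J,P),3),e)
E
```

```text
side hole_left 0.61 [ 9.6 27.5]
side hole_right 0.63 [ 17.6 -47.9]
side drill_plate 0.76 [-1.  -5.4]
side knob 0.85 [76.  54.5]
side pivot 0.89 [73.2  6.5]
top pivot 0.69 [73.8  0.3]
[0.52681469 0.21765874 0.05228711] [-0.55542594 -0.63802615 -0.09242819] jig [   2.6   95.7   52.3 1000. ]
[ 1.908 -4.575 -0.024] 0.0549481101334095
```

View pics/c4_side.png

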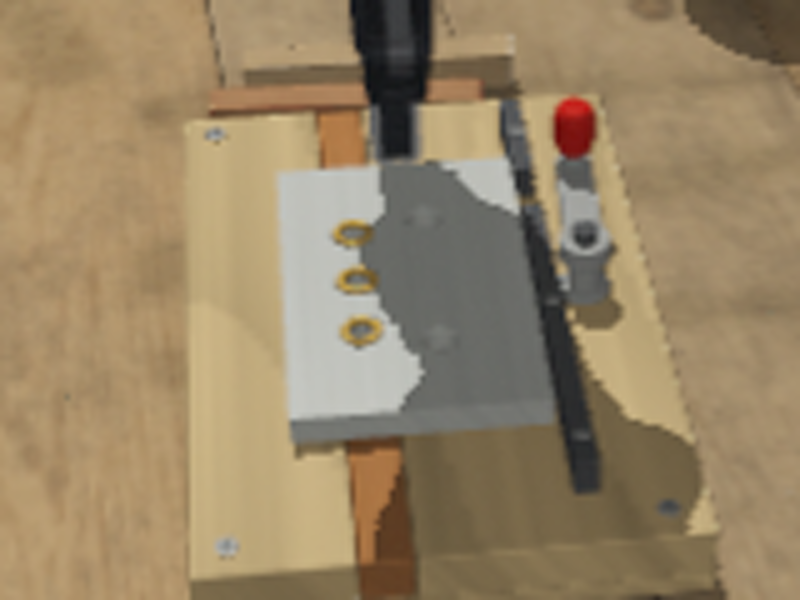

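The holes dropped over the pins: the contact force went to zero, the pin heads show in both holes at crop (425,215) and (440,335), and the plate looks level. I back off and confirm it is flat while moving over behind the knob.

Request:
servo_tool([
  [[0,-5,0,0,0],[0,-3,-10,0,0],[0,0,-30,0,0],[20,0,-33,0,0],[30,0,0,0,0]],
])

```text
t: 16.3
ee_pos: [0.5796, 0.2252, 0.1317]
tool_rot: [0.999, -0.041, 0.004, -0.002]
force: [1.3, 2.0, 0.7]
finger_gap: -0.0001
grip_force: 0.0
```

Request:
servo_tool([
  [[30,10,0,0,0],[25,20,0,0,0],[0,20,0,0,0],[0,0,0,0,0],[0,0,0,0,0]],
])

```text
t: 16.8
ee_pos: [0.6275, 0.1674, 0.1257]
tool_rot: [0.999, -0.043, -0.0, -0.001]
force: [0.5, 1.1, 0.2]
finger_gap: 0.0001
grip_force: 0.0
```

```bash
python3 look.py .042 c5; python3 - <<'E'
from h import *
J=np.load("J.npy"); s=bot.get_state(); print("yaw tool x",s["tool_rot"])
for n in("side","top"):
    p=eyes.capture(n); m=eyes.cut_out("drill_plate",p)[0]["mask"].astype(np.float32)
    for z,t in((.03,0),(.0345,-.09)):
        P,e=fit([(p,m)],PB,[.515,.125,-.09],lambda v:T(v[0],v[1],v[2],z,t)); print(n,z,np.round(rel(J,P),3),round(e,4))
E
```

```text
side hole_left 0.87 [13.4 43.6]
side hole_right 0.58 [ 12.1 -43.9]
side drill_plate 0.57 [-4.9 -3.6]
side knob 0.63 [81.5 60.2]
side pivot 0.85 [75.8  7.2]
top hole_left 0.74 [ 7.9 42.8]
top hole_right 0.76 [  6.3 -34.5]
top drill_plate 0.79 [-4.4  6.1]
top knob 0.56 [72.1 55.5]
top pivot 0.81 [78.4  1.1]
[0.62776784 0.16674838 0.12526447] [0.2852987  0.01465361 0.64870793] jig [ 107.6   53.8  125.3 1000. ]
yaw tool x [ 9.99063698e-01 -4.32634593e-02 -6.40334056e-06  2.63924888e-05]
side 0.03 [ 1.867  0.451 -0.013] 0.0506
side 0.0345 [ 2.556 -3.412 -0.016] 0.0471
top 0.03 [-2.719  2.135 -0.011] 0.0454
top 0.0345 [-2.977  2.469 -0.006] 0.049
```

View pics/c5_side.png

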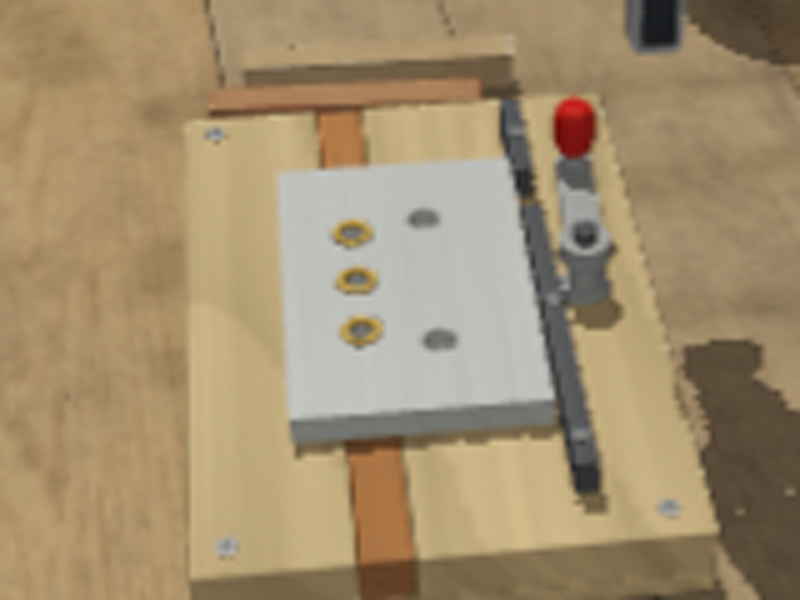

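The plate fits as seated (about (-0.4, +1.3) mm, yaw near 0). The shadow under its near edge is now thin and even, and both holes show pins. I now lower beside the knob and swing it round the pivot, watching the force in case the foot catches.

Request:
servo_tool([
  [[0,0,20,0,0],[0,0,20,0,0],[0,0,5,0,0],[-4,0,0,0,0],[-3,0,0,0,0]],
])

```text
t: 18.1
ee_pos: [0.621, 0.1677, 0.081]
tool_rot: [0.999, -0.043, 0.0, -0.0]
force: [-0.3, 0.3, 0.4]
finger_gap: -0.0003
grip_force: 0.0
```

Request:
servo_tool([
  [[-2,0,0,0,0],[-1,0,0,0,0],[-1,0,0,0,0],[-1,0,0,0,0]],
])

```text
t: 18.5
ee_pos: [0.6161, 0.1678, 0.0808]
tool_rot: [0.999, -0.043, 0.0, -0.0]
force: [0.4, 0.5, 0.3]
finger_gap: -0.0001
grip_force: 0.1
```

Request:
servo_tool([
  [[-7.8,-2.9,0,-8,0],[-7.8,-2.9,0,-8,0],[-7.8,-2.9,0,-8,0]],
])

```text
t: 18.8
ee_pos: [0.5932, 0.175, 0.0809]
tool_rot: [0.986, 0.168, 0.001, 0.0]
force: [2.0, -1.1, 0.3]
finger_gap: -0.0002
grip_force: 0.6
```

```bash
python3 look.py .042 c6; python3 -c "
from h import *
print(Ro.from_quat(bot.get_state()['tool_rot']).as_matrix()[:2,0])"
```

```text
side hole_left 0.72 [11.3 40.7]
side hole_right 0.9 [ 13.5 -31.5]
side drill_plate 0.62 [-5.6  2. ]
side knob 0.59 [49.6 48.5]
side pivot 0.96 [75.2  4.5]
top hole_left 0.62 [ 7.2 42.9]
top hole_right 0.67 [  2.8 -37.2]
top drill_plate 0.67 [-2.4 -0.8]
top knob 0.5 [50.4 52.3]
top pivot 0.63 [69.1  2.3]
[0.59225054 0.17512658 0.08023539] [0.49276595 0.17776077 0.15072461] jig [  71.5   59.1   80.2 1000. ]
[0.94546069 0.32573621]
```

Request:
servo_tool([
  [[-7.8,-2.9,0,-8,0],[-7.8,-2.9,0,-8,0],[-7.8,-2.9,0,-8,0]],
])

```text
t: 19.7
ee_pos: [0.5684, 0.1727, 0.0808]
tool_rot: [0.929, 0.369, 0.001, 0.0]
force: [0.6, 0.1, 0.7]
finger_gap: 0.0003
grip_force: 0.6
```

Request:
servo_tool([
  [[-7.8,-2.9,0,-8,0],[-7.8,-2.9,0,-8,0],[0,0,0,0,0]],
])

```text
t: 20.0
ee_pos: [0.5522, 0.1644, 0.0802]
tool_rot: [0.87, 0.492, -0.0, -0.0]
force: [0.3, -0.5, -0.8]
finger_gap: -0.0002
grip_force: 0.0
```

```bash
python3 look.py .042 c7
```

```text
side hole_left 0.7 [ 6.9 38.1]
side hole_right 0.62 [ 12.3 -41.5]
side drill_plate 0.8 [-5.7 -1.5]
side knob 0.69 [30.1 17.4]
top hole_left 0.7 [10.5 44.5]
top hole_right 0.67 [  2.6 -33.6]
top drill_plate 0.75 [-2.8  0.4]
top knob 0.63 [26.1 28.3]
[0.55271061 0.16492525 0.08027526] [ 0.26642123 -0.62343687  0.07769197] jig [  33.    45.4   80.3 1000. ]
```

View pics/c7_side.png

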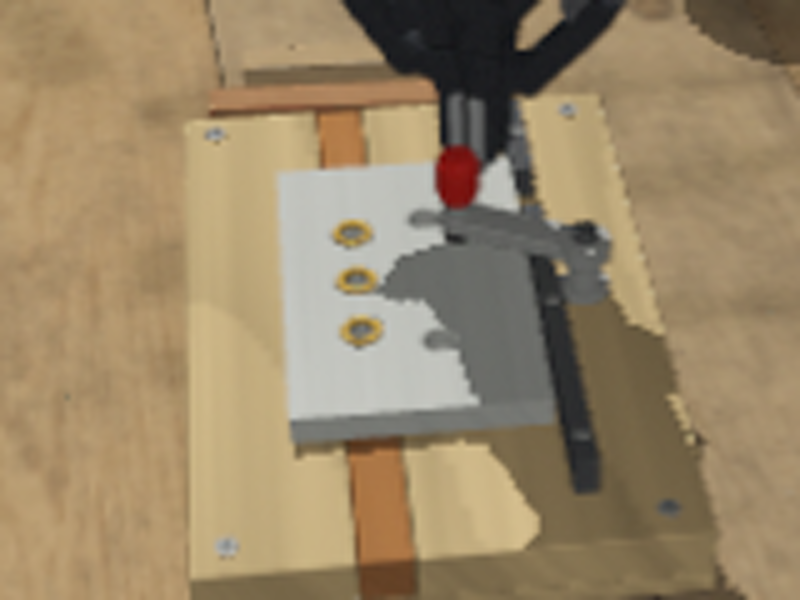

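The arm already swings over the plate unhindered, with the knob at crop (458,178), so the plate is seated. I carry on to the stop.

Request:
servo_tool([
  [[-7.8,-2.9,0,-8,0],[-7.8,-2.9,0,-8,0],[-5.8,-2.1,0,-6,0],[0,0,0,0,0]],
])

```text
t: 21.0
ee_pos: [0.5368, 0.1481, 0.0803]
tool_rot: [0.761, 0.649, -0.0, -0.0]
force: [0.3, -0.2, 0.1]
finger_gap: 0.0
grip_force: 0.0
```

Request:
servo_tool([
  [[-2,-0.7,0,-2,0],[-2,-0.7,0,-2,0],[0,0,0,0,0]],
])

```text
t: 21.3
ee_pos: [0.535, 0.1451, 0.0803]
tool_rot: [0.738, 0.675, 0.0, -0.0]
force: [-0.7, 0.2, 0.6]
finger_gap: 0.0001
grip_force: 0.2
```

Request:
servo_tool([
  [[-2,-0.7,0,-2,0],[-2,-0.7,0,-2,0],[0,0,0,0,0]],
])

```text
t: 21.6
ee_pos: [0.5333, 0.1418, 0.0804]
tool_rot: [0.714, 0.701, 0.001, -0.0]
force: [-0.4, 1.5, 0.7]
finger_gap: -0.0
grip_force: 0.9
```

Request:
servo_tool([
  [[-1,0,0,0,0],[-1,0,0,0,0],[0,0,0,0,0]],
])

```text
t: 21.9
ee_pos: [0.5333, 0.1416, 0.0805]
tool_rot: [0.713, 0.701, 0.002, -0.001]
force: [0.2, 5.4, -3.2]
finger_gap: 0.0002
grip_force: 2.7
```

Request:
servo_tool([
  [[-1,0,0,0,0],[-1,0,0,0,0],[0,0,0,0,0]],
])

```text
t: 22.2
ee_pos: [0.5333, 0.1414, 0.0806]
tool_rot: [0.712, 0.702, 0.003, -0.002]
force: [1.0, 7.4, -4.5]
finger_gap: -0.0
grip_force: 3.9
```

```bash
python3 look.py .042 c8
```

```text
side hole_left 0.95 [10.1 44. ]
side hole_right 0.62 [ 13.1 -33.6]
side drill_plate 0.85 [-5.1  8.2]
side knob 0.88 [17. -1.]
side pivot 0.63 [71.6 -4.5]
top hole_right 0.64 [  5.6 -35. ]
top drill_plate 0.74 [-2.2 -1.9]
[0.53327342 0.1414964  0.08063028] [ 0.86129053  7.43458781 -2.55325487] jig [  15.7   20.4   80.6 1000. ]
```

Against the stop: the force rises with no movement, and the knob is at jig (17, -1). I retreat straight back from it, raise the tool, and check.

Request:
servo_tool([
  [[4,0,0,0,0],[8,0,0,0,0],[8,0,-5,0,0],[0,0,-40,0,0],[0,0,-40,0,0]],
])

```text
t: 23.3
ee_pos: [0.5325, 0.1566, 0.1654]
tool_rot: [0.713, 0.701, -0.002, -0.001]
force: [0.9, 0.0, -0.1]
finger_gap: -0.0001
grip_force: 0.0
```

Request:
servo_tool([
  [[30,30,-20,0,0],[30,30,0,0,0],[20,30,0,0,0],[0,0,0,0,0],[0,0,0,0,0]],
])

```text
t: 23.8
ee_pos: [0.6248, 0.2357, 0.185]
tool_rot: [0.713, 0.701, -0.001, -0.0]
force: [-0.3, -0.4, 0.3]
finger_gap: 0.0001
grip_force: 0.0
```

```bash
python3 look.py .042 c9
```

```text
side hole_left 0.7 [14.5 41.4]
side hole_right 0.87 [  9.  -35.5]
side drill_plate 0.61 [-0.6  3.4]
side knob 0.97 [15.4  1.5]
side pivot 0.91 [74.2  3.6]
top hole_left 0.61 [ 7.7 40.6]
top hole_right 0.85 [  5.8 -36.4]
top drill_plate 0.59 [-1.7 -0.7]
top knob 0.65 [22.6  0.8]
top pivot 0.96 [74.1 -0. ]
[0.62487386 0.23514091 0.18538144] [-0.45501003 -0.18204214 -0.15827463] jig [  98.7  121.7  185.4 1000. ]
```

View pics/c9_side.png

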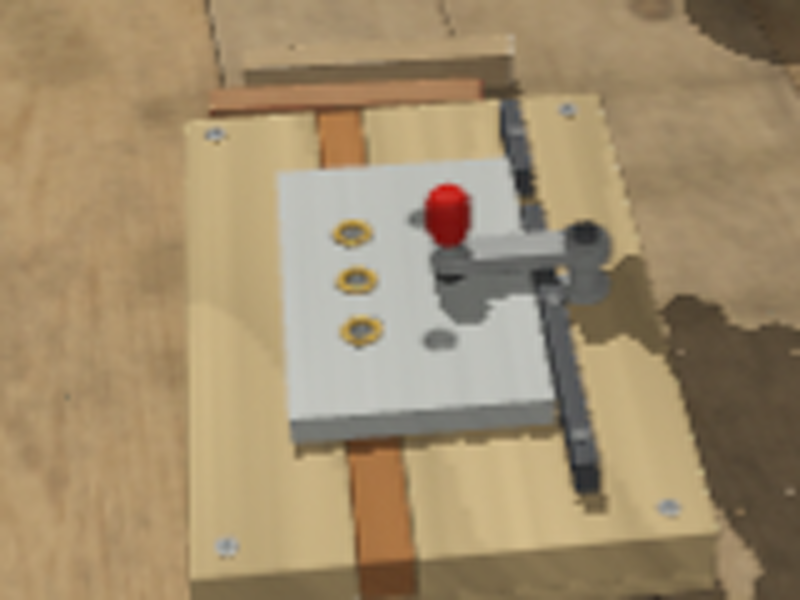

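The plate lies flat and square. The hold-down arm points straight over its middle, with the knob at crop (448,215), and the spare blanks have not moved.

```bash
python3 -c "
from bench import bot
print(bot.hand_in())"
```

```text
the job is handed in; nothing more can be done
None
```

I nudged the drill plate onto both pins, where it lies flat, then pushed the hold-down arm over it against its stop; the job was handed in at about 24 s with no verdict returned.

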